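# Load a fresh label roll into the bench roll stand

### The arm

A 6-joint arm with a two-finger parallel gripper is mounted at the origin on a cart in front of the work surface, level with it; the furniture and walls round the work are solid. World frame = base frame: x ahead of the robot, y to its left, z up, the work surface at z = 0. Lengths are in mm, angles in rad, forces in N, time in s.
With the tool pointing down it reaches from about 350 to 775 mm from the base axis. Payload 7.3 kg.
Tool frame: the origin (TCP) lies between the finger pads; the fingertips stand 14 mm ahead of it and the grasp point (between the pads) lies 5 mm behind it; z points along the fingers, y is the line along which they close (so a half turn about z gives the same grasp; the last joint's range is limited). The gripper opens to 92 mm and grips with 3 to 60 N. Pads are 19 mm wide; open, the fingers measure 130 mm over their backs; the gripper's body (75 mm by 190 mm) begins 47 mm behind the grasp point.
Start: joints at [0.986, 0.342, 1.524, -0, 1.275, -0.146], TCP at [223.036, 475.288, 240.741] pointing down, gripper open.
Joint ranges: [-2.53, 2.53], [-0.77, 2.02], [0.04, 2.7], [-1, 4.14], [0.28, 2.66], [-3.11, 3.11]. Speed limits (rad/s): [2.57, 2.57, 3.14, 3.14, 3.14, 3.14].

### API

Orientations are given as [roll, pitch, yaw] about the fixed x, y, z axes, in that order (R = Rz(yaw) Ry(pitch) Rx(roll)).
In Python, from plant import get_obs, cams, close_job gives the robot as it stands. The module is installed in compiled form; this text tells all that it offers.
- The arm moves only by the shell command python3 -m creep 'ROWS'. ROWS is JSON, a list of rows, each an object of numbers: "hand": the opening, from 0 (shut) to 1 (fully open); "tx", "ty", "tz": the shift along the tool's x, y, z in m; "spin": the turn about the tool's z in degrees. In form: [{"hand": .., "tx": .., "ty": .., "tz": .., "spin": ..}, ...]. A call has 1 to 5 rows; each row shifts and turns the commanded pose from where the row before left it, along the tool's axes as they then stand; what a row does not reach is not made up. A row lasts 1/8 s, in which the tool goes at most 62.5 mm and 10.7 degrees, less where a joint would pass 70% of its speed; a pose out of reach is approached as far as the arm can. A call is refused whole if a number of a shift passes 0.0625 or a number of a turn 10.7, either way. A call with a gripper value outside its range is refused whole. The fingers move at their own pace and stop on an object; the grip force is fixed at half the most. Time passes only in rows, so rows that do not move let the fingers close. It gives the time, the measured TCP pose, the force, the opening and the grip force at its end, in the units of the state.
- get_obs(): the state, without advancing time (a new reading comes with each control period).
- cams.capture(name): name is "scene" or "top" or "wrist"; returns a dict with "color" (400x640x3 uint8, red, green, blue), "K" (3x3 intrinsics, pixels), "k1" (the pictures are not rectified: a ray, as slopes to the right and down, at radius r is drawn at 1 + k1 r^2 times it, then the intrinsics apply), "R" (3x3) and "t" (3): a world point X has camera coordinates R X + t. Camera axes: x right, y down, z forward; pixel columns grow to the right and rows downward; lengths in mm; the calibration is good to about 2 mm. A picture is of the moment at which its call begins. There is no depth.
- close_job(): hands the job in; it is judged then, once.
The state is a dict: "time": time; "joint_positions": joint angles; "dq": joint speeds; "tau": joint torques, N m; "tool_pos": TCP position; "tcp_rot": TCP orientation; "contact_force": force on the tool from outside, world axes, zero at the start; "moment": the same for the moment, N m; "grip_width": finger opening in mm; "finger_force": force on a finger pad.
Only numpy, scipy, OpenCV 4.12 (cv2) and the standard library are available. Lean on these libraries where they do the work, as an engineer would, in place of code of your own. Each camera call takes 0.05 s, during which the arm holds its last target. There are 200 camera calls.

### The job

Load the fresh roll of labels into the roll stand: take it out of the blue tray and set it on the two support bars between the stand's cheeks, push the axle in from the keeper's side through cheek, roll core and far cheek until its collar sits right up against the cheek, then swing the red keeper all the way down over the axle's neck. Do not touch the balance, and leave the two jars, the marker and the empty core where they are.

Things in the scene. Friction and masses are not known exactly. Their poses are not given: they have to be found in the camera images.
- roll_stand: Label-roll stand, fixed: dark base 124 (x) x 104 (y) x 10 mm, two upright grey cheeks 6 mm thick, 48 mm apart (outer faces at y = +-30 mm), round tops 78 mm above the bench, both bored 21 mm (brass bush) along y. Two fixed steel support bars 12 mm thick lie along y at x = +-26 mm, axes 20 mm up. Origin: centre of the underside; x away from the robot at yaw 0; the keeper is on the +y (left) cheek.
- stand_bore (a point): Centre of the stand on the bore axis, midway between the cheeks, 58 mm above the bench; axes as the stand's. A roll laid on both support bars has its centre here.
- stand_seat (a point): Centre of the bore's mouth in the outer face of the +y cheek (the keeper's side), 30 mm from stand_bore; axes as the stand's. The axle goes in here along -y, and its collar comes to rest on this face.
- label_roll: Fresh roll of blank white labels on a brown card core: 80 mm outside diameter, 40 mm wide, core bore 25 mm, about 0.2 kg (varies). Origin: its centre; its axis is its y. It stands on edge in the blue tray, axis along the tray's y, centre 43 mm and top 83 mm above the bench; grip it from above across its flat faces (40 mm).
- roll_tray: Blue open tray, fixed to the bench, 92 (x) x 54 (y) x 28 mm high, walls and floor 3 mm. Origin: centre of the underside. Stands left of the balance or between balance and stand, and the axle in the other place.
- axle: Loose axle, 152 mm long, 0.16 kg, lying with its axis 12 mm above the bench. Along its y: steel shaft 18 mm thick from y = -74 mm (last 10 mm tapered to an 8 mm nose) to 0, collar 24 mm across to y = 8 mm, neck 12 mm thick to y = 22 mm, black square handle 24 x 24 mm to y = 78 mm. Origin: on the axis at the collar's shaft-side face, which seats on the cheek. Nose to -y, z up as it lies.
- axle_handle (a point): Middle of the axle's handle, on its axis, 50 mm from the axle's origin towards +y; axes as the axle's.
- keeper (a joint): Red keeper, a hinged plate outside the +y cheek: angle in rad, 0 = fully down (at its stop, over the axle's neck), about 1.6 = arm straight up, 2.0 = leaning back to the stand's +x. It stays where it is left; under 2 N at the tab moves it. A collar short of the cheek stops it from going down; when down, it bars the axle's way in.
- keeper_pivot (a point): The keeper's hinge axis, along the stand's y: at x = +27, y = +45 mm in the stand, 42 mm above the bench. Plate 6 mm thick (y = 42 to 48 mm). At angle 0 its arm reaches 67.5 mm from here towards the stand's -x, with its upper edge 34.5 mm above the hinge (76.5 mm above the bench); opening turns it up and over towards +x.
- keeper_tab (a point): On the upper edge of the keeper's arm near its end: at angle q it lies -59.5 cos q + 34.5 sin q mm in the stand's x and 59.5 sin q + 34.5 cos q mm in z from keeper_pivot. A 16 mm wide tab for the finger stands out there 18 mm towards the stand's +y.
- balance: Top-loading balance, fixed, 378 (x) x 228 (y) x 120 mm high, white with a steel pan. Origin: centre of its underside. Not to be touched.
- jar_b: Bystander: sample jar with a white lid, 54 mm across, 70 mm high, beside the stand. Origin: centre of the underside.
- jar_c: Bystander: sample jar with a red lid, 42 mm across, 56 mm high, at the left. Origin: centre of the underside.
- marker_1: Bystander: marker pen with a red cap lying on the bench at the left front, 124 mm long along its y, 17 mm thick. Origin: centre of the underside.
- empty_core: Bystander: empty brown card core standing on end, 30 mm across, 40 mm high, in front of the balance. Origin: centre of the underside.

How it is judged:
By the outcome, as a careful person would: the job done as asked, in the order asked, and still so for the second after the job is handed in, with the robot touching nothing.
It also fails if it takes over 72 s, if anything falls off the work surface, if the arm or the gripper's body presses on something with over 40 N, if the wrist force passes 120 N, or if a joint passes its speed limit or range.

## Working session

There is one attempt and no reset: what is moved stays moved. The work goes in short steps, Python scripts to look and compute and a shell command to move; the robot and the scene stay as the last step left them, time stands still between calls to the robot, and variables do not carry over. Pictures are saved under pics/ and viewed, at most 10 in all, crops included, and the job is handed in when it is done.

```bash
mkdir -p pics; cat > h.py <<'E'
import numpy as np, cv2
from plant import get_obs, cams
def und(c,uv):
    K=c["K"];d=np.array([c["k1"],0,0,0,0],float)
    return cv2.undistortPoints(np.array(uv,float).reshape(-1,1,2),np.array(K,float),d).reshape(-1,2)
def ray(c,uv):
    p=und(c,uv);R=np.array(c["R"]);t=np.array(c["t"])
    return -R.T@t,(R.T@np.c_[p,np.ones(len(p))].T).T
def onz(c,uv,z):
    o,d=ray(c,uv);z=np.asarray(z,float)*np.ones(len(d));return o+d*((z-o[2])/d[:,2])[:,None]
def proj(c,X):
    X=np.array(X,float).reshape(-1,3)
    R=np.array(c["R"],float)
    return cv2.projectPoints(X,cv2.Rodrigues(R)[0],np.array(c["t"],float),np.array(c["K"],float),np.array([c["k1"],0,0,0,0],float))[0].reshape(-1,2)
def cap(n,f=None):
    c=cams.capture(n)
    if f: cv2.imwrite(f"pics/{f}.png",c["color"][:,:,::-1])
    np.save(f"{n}_last.npy",c,allow_pickle=True)
    return c
def last(n): return np.load(f"{n}_last.npy",allow_pickle=True).item()
E
python3 - <<'E'
from h import *
for n in("top","scene"):
    c=cap(n,n+"0");print(n,c["K"],c["k1"],-np.array(c["R"]).T@c["t"])
    print(np.array(c["R"])[2])
print(get_obs())
E
```

```text
top [[462.29999913   0.         324.30146785]
 [  0.         462.29999913 205.57375454]
 [  0.           0.           1.        ]] -0.013686899294214763 [ 320.91469135  -53.18710952 1463.26139821]
[ 0.13854202 -0.0025604  -0.99035325]
scene [[474.83485145   0.         319.39996558]
 [  0.         474.83485145 192.06905165]
 [  0.           0.           1.        ]] -0.004875674957634749 [ -464.64172447 -1124.7857746    745.63006899]
[ 0.62385362  0.67007654 -0.4022488 ]
{'time': 0.1, 'joint_positions': array([ 9.86034307e-01,  3.42625204e-01,  1.52489037e+00,  1.90630715e-05,
        1.27541930e+00, -1.46008688e-01]), 'dq': array([ 0.00119508, -0.00260694, -0.00199347,  0.00120791,  0.00049908,
        0.00152149]), 'tau': array([ 8.89372368e-04, -4.32004023e+01, -2.44695729e+01,  7.18960888e-02,
        5.26851194e-02, -3.14996976e-05]), 'tool_pos': array([222.81752425, 475.00005161, 240.13976795]), 'tcp_rot': array([-3.14026736e+00, -2.13317135e-04,  2.70283362e+00]), 'contact_force': array([ 0.4053404 ,  0.05764792, -0.08515934]), 'moment': array([ 0.01402749, -0.00409903,  0.02948538]), 'finger_force': 0.0, 'grip_width': 91.7490447429823}
```

View pics/top0.png

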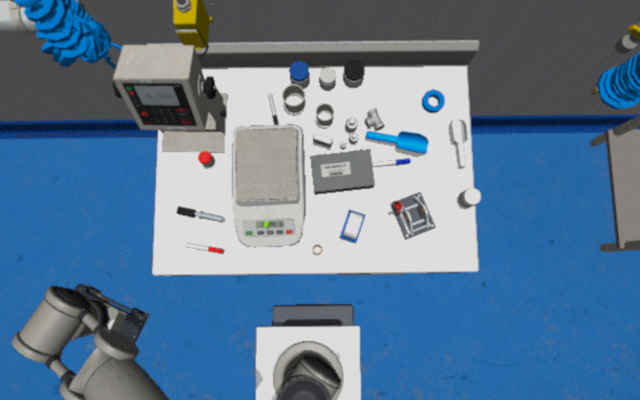

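View pics/scene0.png

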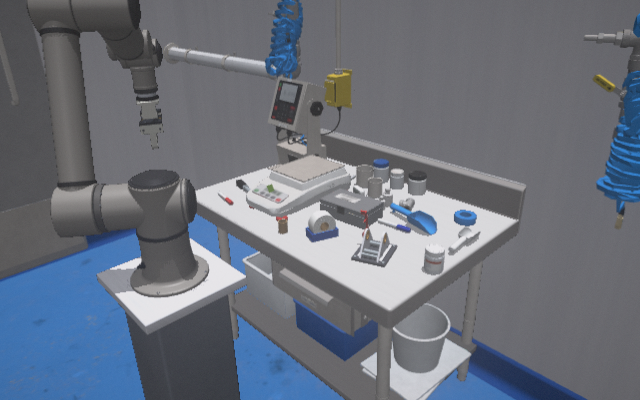

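The top view shows the blue tray with the white roll at about (353,226). The stand is at (412,215), with the red keeper at about (397,206) standing open, and the axle is left of the balance, handle (187,211) to nose (224,218). jar_c is at (206,158), the marker at (205,248), the core at (317,249) and jar_b at (470,197). I'll take rough positions from colour masks next.

```bash
python3 - <<'E'
from h import *
c=last("top")
hsv=cv2.cvtColor(c["color"],cv2.COLOR_RGB2HSV)
def m(name,roi,lo,hi,z):
    x0,y0,x1,y1=roi
    k=cv2.inRange(hsv[y0:y1,x0:x1],lo,hi)
    n,l,s,ce=cv2.connectedComponentsWithStats(k)
    i=1+np.argmax(s[1:,4]);p=np.argwhere(l==i)[:,::-1]+[x0,y0]
    w=onz(c,p,z)[:,:2].astype(np.float32)
    r=cv2.minAreaRect(w);print(name,s[i,4],p.mean(0).round(1),w.mean(0).round(),[np.round(v) for v in r])
m("tray",(335,200,372,250),(100,80,40),(130,255,255),28)
m("roll",(338,206,368,246),(0,0,190),(179,40,255),83)
m("stand",(385,185,440,242),(0,0,0),(179,90,110),10)
m("keeper",(385,190,412,220),(0,120,80),(8,255,255),90)
m("handle",(172,200,200,222),(0,0,0),(179,90,80),24)
m("axle",(172,200,230,226),(0,0,0),(179,90,175),18)
m("jarc",(195,145,216,168),(0,120,80),(8,255,255),56)
print(onz(c,[[470,197]],70),onz(c,[[317,249]],40))
print(onz(c,[[178,210],[195,213],[224,217]],12))
z=c["color"][140:260,160:440];z=cv2.resize(z[:, :],None,fx=2.8,fy=4.0)
im=c["color"];a=cv2.resize(im[195:255,165:235],None,fx=5.5,fy=5.5,interpolation=2);b=cv2.resize(im[185:245,380:440],None,fx=5.5,fy=5.5,interpolation=2)
cv2.imwrite("pics/z1.png",np.hstack([a,b])[:,:,::-1])
E
```

```text
tray 149 [350.4 228.5] [ 449. -137.] [array([ 457., -143.]), array([52., 92.]), np.float64(71.0)]
roll 648 [352.9 224.8] [ 455. -142.] [array([ 453., -141.]), array([ 87., 118.]), np.float64(89.0)]
stand 304 [414.6 209.9] [ 507. -343.] [array([ 504., -340.]), array([107.,  58.]), np.float64(30.0)]
keeper 44 [398.  206.5] [ 508. -278.] [array([ 506., -280.]), array([27., 20.]), np.float64(28.0)]
handle 110 [186.  211.7] [508. 378.] [array([507., 378.]), array([55., 21.]), np.float64(78.0)]
axle 171 [186.3 211.6] [509. 379.] [array([508., 377.]), array([69., 27.]), np.float64(75.0)]
jarc 72 [203.9 157. ] [675. 317.] [array([675., 317.]), array([31., 38.]), np.float64(89.0)]
[[ 537.2121085  -502.34538855   70.        ]] [[385.72292224 -32.91379687  40.        ]]
[[515.04469173 406.81261935  12.        ]
 [504.85557544 352.57543545  12.        ]
 [491.0797982  260.43892997  12.        ]]
```

View pics/z1.png

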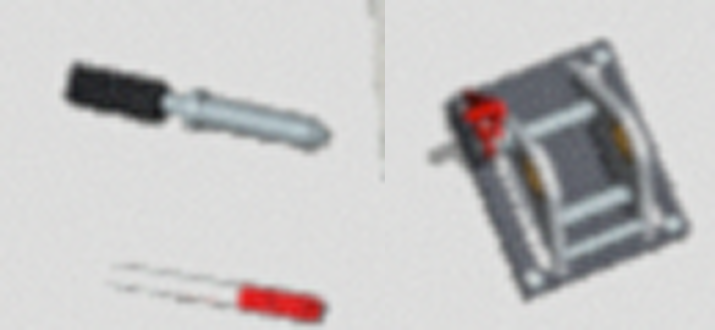

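The axle lies with its handle to the left, yaw about -9°. The stand's yaw is about +20°, with the keeper up on its left cheek, and the tray's yaw is about -19°. I'll move above the tray and look with the wrist camera.

```bash
cat >> h.py <<'E'
def go(x,y,z,ang=None):
    "tool-frame shift (m) to world TCP target; ang = wanted closing-line angle deg"
    from scipy.spatial.transform import Rotation as Ro
    o=get_obs();R=Ro.from_euler('xyz',o["tcp_rot"]).as_matrix()
    a=np.degrees(np.arctan2(R[1,1],R[0,1]))
    print("t",round(o["time"],2),"tcp",o["tool_pos"].round(1),"ang",round(a,1),"w",round(o["grip_width"],1),"F",o["contact_force"].round(1))
    s=0
    if ang is not None:
        s=-((ang-a+90)%180-90);print("spin",round(s,1))
    d=np.array([x,y,z])-o["tool_pos"];print("before spin",(R.T@d/1e3).round(4)," after spin",((R@Ro.from_euler('z',s,degrees=True).as_matrix()).T@d/1e3).round(4))
E
python3 -m creep '[{"tx":-0.043,"ty":-0.042},{"tx":-0.043,"ty":-0.042},{"tx":-0.043,"ty":-0.042},{"tx":-0.043,"ty":-0.042},{"tx":-0.043,"ty":-0.042}]'
python3 -m creep '[{"tx":-0.043,"ty":-0.042},{"tx":-0.043,"ty":-0.042},{"tx":-0.043,"ty":-0.042},{"tx":-0.043,"ty":-0.042},{"tx":-0.043,"ty":-0.042}]'
python3 -m creep '[{"tx":-0.043,"ty":-0.041},{"spin":-6},{"tx":0}]'
python3 - <<'E'
from h import *
go(455,-142,160,71)
c=cap("wrist","w1");print(c["K"],c["k1"],-np.array(c["R"]).T@c["t"],c["R"][2])
E
```

```text
t 0.1 tcp [222.8 475.  240.1] ang 64.9 w 91.7 F [ 0.4  0.1 -0.1]
spin -6.1
before spin [-0.4723 -0.4598  0.0806]  after spin [-0.4204 -0.5077  0.0806]
[[343.4499283    0.         317.99911669]
 [  0.         343.4499283  198.50238837]
 [  0.           0.           1.        ]] -0.06434625710026781 [150.02829064 509.11715821 386.08203333] [ 0.26486624 -0.12475053 -0.95618156]invalid input at $[0]: expected keys hand, tx, ty, tz, spin
invalid input at $[0]: expected keys hand, tx, ty, tz, spin
invalid input at $[0]: expected keys hand, tx, ty, tz, spin
```

View pics/w1.png

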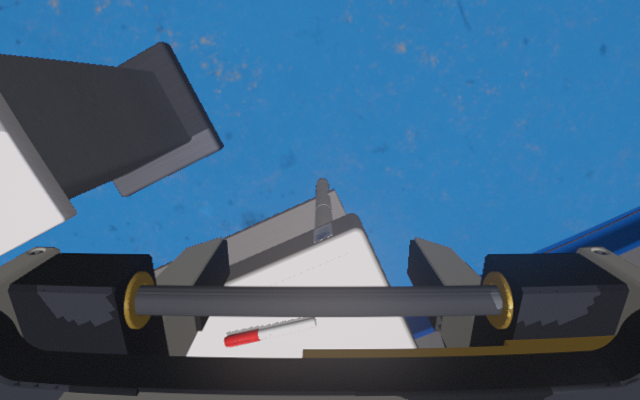

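The call was refused because every row needs all five keys. The wrist camera looks from the tool's +x side, and the fingers fill the bottom of its picture (rows above 240). I'll repeat the move with full rows.

```bash
python3 -m creep '[{"hand":1,"tx":-0.043,"ty":-0.042,"tz":0,"spin":0},{"hand":1,"tx":-0.043,"ty":-0.042,"tz":0,"spin":0},{"hand":1,"tx":-0.043,"ty":-0.042,"tz":0,"spin":0},{"hand":1,"tx":-0.043,"ty":-0.042,"tz":0,"spin":0},{"hand":1,"tx":-0.043,"ty":-0.042,"tz":0,"spin":0}]'
python3 -m creep '[{"hand":1,"tx":-0.043,"ty":-0.042,"tz":0,"spin":0},{"hand":1,"tx":-0.043,"ty":-0.042,"tz":0,"spin":0},{"hand":1,"tx":-0.043,"ty":-0.042,"tz":0,"spin":0},{"hand":1,"tx":-0.043,"ty":-0.042,"tz":0,"spin":0},{"hand":1,"tx":-0.043,"ty":-0.042,"tz":0,"spin":0}]'
python3 -m creep '[{"hand":1,"tx":-0.043,"ty":-0.041,"tz":0,"spin":0},{"hand":1,"tx":-0.06,"ty":0,"tz":0,"spin":-6},{"hand":1,"tx":0,"ty":0,"tz":0,"spin":0}]'
python3 - <<'E'
from h import *
go(455,-142,160,71)
c=cap("wrist","w2");cap("top","t2")
E
```

```text
time: 0.78
tool_pos: [328.7, 192.1, 240.8]
tcp_rot: [3.141, 0.0, 2.703]
contact_force: [1.6, 0.9, 1.4]
grip_width: 91.7
finger_force: 0.0
time: 1.4
tool_pos: [434.2, -89.6, 240.7]
tcp_rot: [3.141, 0.0, 2.702]
contact_force: [0.0, 0.6, -0.5]
grip_width: 91.8
finger_force: 0.0
time: 1.78
tool_pos: [511.6, -170.6, 238.7]
tcp_rot: [3.141, -0.001, 2.806]
contact_force: [-0.6, 0.5, -0.7]
grip_width: 91.6
finger_force: 0.0
t 1.77 tcp [ 511.6 -170.6  238.7] ang 70.8 w 91.6 F [-0.6  0.5 -0.7]
spin -0.2
before spin [0.0628 0.0083 0.0788]  after spin [0.0627 0.0086 0.0788]
```

View pics/w2.png

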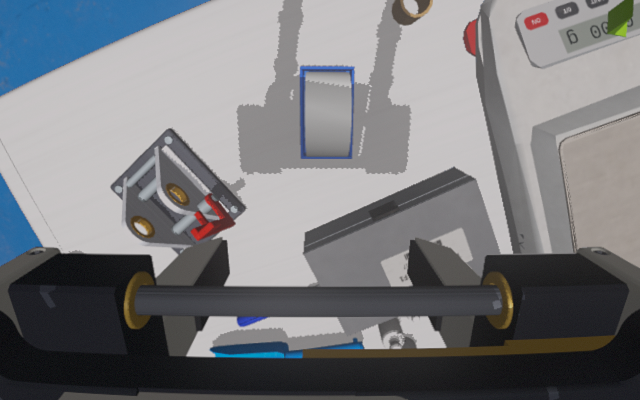

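The wrist view shows the tray's rim as a rectangle with corners (301,67), (354,67), (353,158) and (302,158), with the roll in it. The stand is lower left, with its brass bushes at (178,194) and (142,226) and the red keeper up at (210,218).

```bash
python3 - <<'E'
from h import *
c=last("wrist");im=c["color"];hsv=cv2.cvtColor(im,cv2.COLOR_RGB2HSV)
k=cv2.inRange(hsv[55:170,280:370],(105,110,60),(130,255,255))
p=np.argwhere(k)[:,::-1]+[280,55]
w=onz(c,p,28)[:,:2].astype(np.float32);r=cv2.minAreaRect(w);print("tray",[np.round(v,1) for v in r])
k=cv2.inRange(hsv[100:250,100:260],(10,110,60),(30,255,255))
n,l,s,ce=cv2.connectedComponentsWithStats(k)
for i in range(1,n):
    if s[i,4]>25: print(s[i],ce[i]+[100,100],onz(c,[ce[i]+[100,100]],58).round(1))
print(onz(c,[[168,129],[113,188],[245,210]],10).round(1))
E
```

```text
tray [array([ 456.4, -142. ]), array([53.1, 91.4]), np.float64(70.7)]
[ 66  84  23  22 233] [177.7639485 194.1888412] [[ 479.4 -307.8   58. ]]
[ 31 116  24  22 234] [143.03418803 225.66666667] [[ 497.8 -357.7   58. ]]
[[ 415.1 -309.6   10. ]
 [ 453.5 -401.1   10. ]
 [ 529.1 -265.7   10. ]]
```

```bash
python3 -m creep '[{"hand":1,"tx":0.0615,"ty":0.009,"tz":0,"spin":0},{"hand":1,"tx":0,"ty":0,"tz":0.053,"spin":0},{"hand":1,"tx":0,"ty":0,"tz":0.053,"spin":0},{"hand":1,"tx":0,"ty":0,"tz":0.053,"spin":0},{"hand":1,"tx":0,"ty":0,"tz":0,"spin":0}]'
python3 -c "
from h import *
go(456.4,-142,80,70.7)"
```

```text
time: 2.5
tool_pos: [451.5, -137.8, 79.7]
tcp_rot: [3.141, -0.008, 2.808]
contact_force: [-0.9, -0.9, 0.2]
grip_width: 91.8
finger_force: 0.0
t 2.5 tcp [ 451.5 -137.8   79.7] ang 70.9 w 91.8 F [-0.9 -0.9  0.2]
spin 0.2
before spin [-0.006  -0.0023 -0.0003]  after spin [-0.006  -0.0023 -0.0003]
```

```bash
python3 -m creep '[{"hand":1,"tx":-0.006,"ty":-0.002,"tz":0,"spin":0},{"hand":0,"tx":0,"ty":0,"tz":0,"spin":0},{"hand":0,"tx":0,"ty":0,"tz":0,"spin":0},{"hand":0,"tx":0,"ty":0,"tz":0,"spin":0},{"hand":0,"tx":0,"ty":0,"tz":0,"spin":0}]'
python3 -m creep '[{"hand":0,"tx":0,"ty":0,"tz":0,"spin":0},{"hand":0,"tx":0,"ty":0,"tz":0,"spin":0},{"hand":0,"tx":0,"ty":0,"tz":0,"spin":0}]'
python3 -c "
from h import *
go(456.4,-142,80,70.7)"
```

```text
time: 3.12
tool_pos: [459.6, -143.7, 81.9]
tcp_rot: [3.142, 0.0, 2.808]
contact_force: [0.8, 0.3, 0.5]
grip_width: 56.6
finger_force: 0.0
time: 3.5
tool_pos: [459.5, -143.6, 81.6]
tcp_rot: [3.141, -0.0, 2.807]
contact_force: [-0.5, 0.4, 1.1]
grip_width: 39.7
finger_force: 30.0
t 3.5 tcp [ 459.5 -143.6   81.6] ang 70.9 w 39.7 F [-0.5  0.4  1.1]
spin 0.2
before spin [0.0035 0.0005 0.0016]  after spin [0.0035 0.0005 0.0016]
```

```bash
python3 -m creep '[{"hand":0,"tx":0,"ty":0,"tz":-0.03,"spin":0},{"hand":0,"tx":0,"ty":0,"tz":-0.05,"spin":0},{"hand":0,"tx":0,"ty":0,"tz":-0.05,"spin":-9.8},{"hand":0,"tx":0,"ty":0,"tz":0,"spin":-9.8},{"hand":0,"tx":0,"ty":0,"tz":0,"spin":-9.8}]'
python3 -m creep '[{"hand":0,"tx":0,"ty":0,"tz":0,"spin":-9.8},{"hand":0,"tx":-0.008,"ty":-0.047,"tz":0,"spin":0},{"hand":0,"tx":-0.008,"ty":-0.047,"tz":0,"spin":0},{"hand":0,"tx":-0.008,"ty":-0.047,"tz":0,"spin":0},{"hand":0,"tx":-0.008,"ty":-0.047,"tz":0,"spin":0}]'
python3 -m creep '[{"hand":0,"tx":0,"ty":0,"tz":0,"spin":0},{"hand":0,"tx":0,"ty":0,"tz":0,"spin":0}]'
python3 -c "
from h import *
go(492.2,-331.8,130,110.4)
cap('wrist','w3')"
```

```text
time: 4.12
tool_pos: [459.4, -143.6, 212.1]
tcp_rot: [-3.141, 0.001, -2.957]
contact_force: [0.6, -0.4, -1.2]
grip_width: 40.1
finger_force: 30.0
time: 4.75
tool_pos: [554.5, -310.4, 211.0]
tcp_rot: [3.14, -0.001, -2.792]
contact_force: [-0.0, -0.6, -1.3]
grip_width: 39.7
finger_force: 30.0
time: 5.0
tool_pos: [553.5, -308.6, 210.7]
tcp_rot: [3.139, -0.001, -2.792]
contact_force: [-0.8, -0.2, -2.1]
grip_width: 39.8
finger_force: 30.0
t 5.0 tcp [ 553.5 -308.6  210.7] ang 110.0 w 39.8 F [-0.8 -0.2 -2.1]
spin -0.4
before spin [ 0.0654 -0.001   0.0808]  after spin [ 0.0654 -0.0006  0.0808]
```

View pics/w3.png

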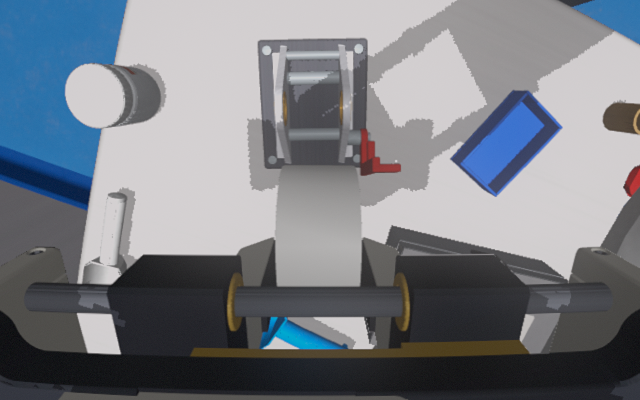

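The stand is seen square-on: base corners about (259,40), (367,40) and (264,168), brass bushes at (284,105) and (342,103), and the keeper upright at (375,160). The roll is held at (318,220).

```bash
python3 - <<'E'
from h import *
c=last("wrist");im=c["color"];hsv=cv2.cvtColor(im,cv2.COLOR_RGB2HSV)
k=cv2.inRange(hsv[30:240,240:380],(10,110,60),(30,255,255))
n,l,s,ce=cv2.connectedComponentsWithStats(k)
for i in range(1,n):
    if s[i,4]>15: print(s[i],ce[i]+[240,30],onz(c,[ce[i]+[240,30]],58).round(1))
w=onz(c,[[259,40],[367,40],[264,168],[363,165]],10);print(w.round(1))
yt=np.array([np.cos(np.radians(110.4)),np.sin(np.radians(110.4))])
print("y-coords along stand y",(w[:,:2]@yt).round(1))
# refine base edges at several rows: dark-vs-white transition
for r in (60,80,100,120,145):
    g=cv2.cvtColor(im,cv2.COLOR_RGB2GRAY)[r].astype(int); row=np.where(g[245:275]<150)[0]; row2=np.where(g[345:385]<150)[0]
    print(r,row[:1]+245,row2[-1:]+345)
# roll flat faces at its top z: white edges at row 220
o=get_obs();print(proj(c,np.r_[o["tool_pos"][:2],o["tool_pos"][2]-19]))
print(proj(c,[[489,-333,58]]))
E
```

```text
[100  63   2  27  43] [340.62790698 106.93023256] [[ 481.2 -313.4   58. ]]
[43 71  4 19 50] [284.68 109.7 ] [[ 499.5 -357.1   58. ]]
[[ 450.2 -403.7   10. ]
 [ 415.7 -308.5   10. ]
 [ 565.6 -362.    10. ]
 [ 527.9 -267.4   10. ]]
y-coords along stand y [-535.3 -434.  -536.5 -434.6]
60 [259] [367]
80 [260] [375]
100 [261] [367]
120 [261] [376]
145 [262] [384]
[[317.39686862 252.88511092]]
[[315.66647247 107.72588017]]
```

```bash
python3 -m creep '[{"hand":0,"tx":0.0325,"ty":-0.0017,"tz":0,"spin":0},{"hand":0,"tx":0.0325,"ty":-0.0017,"tz":0,"spin":0},{"hand":0,"tx":0,"ty":0,"tz":0.04,"spin":0},{"hand":0,"tx":0,"ty":0,"tz":0.02,"spin":0},{"hand":0,"tx":0,"ty":0,"tz":0.01,"spin":0}]'
python3 -m creep '[{"hand":0,"tx":0,"ty":0,"tz":0.01,"spin":0},{"hand":0,"tx":0,"ty":0,"tz":0,"spin":0}]'
python3 - <<'E'
from h import *
go(493.3,-334.1,97,110.0)
cap('wrist','w4');cap("top","t4");cap("scene","s4")
a=cv2.imread("pics/w4.png")[0:300,200:440];b=cv2.imread("pics/s4.png")[180:280,320:420]
cv2.imwrite("pics/z4.png",np.hstack([cv2.resize(a,None,fx=1.9,fy=1.9),cv2.resize(b,(340,570))]))
E
```

```text
time: 5.68
tool_pos: [493.6, -333.4, 141.1]
tcp_rot: [3.14, -0.001, -2.791]
contact_force: [0.8, 0.7, -2.4]
grip_width: 39.8
finger_force: 30.0
time: 5.92
tool_pos: [494.2, -334.4, 131.6]
tcp_rot: [3.141, -0.0, -2.791]
contact_force: [0.8, -0.1, -1.6]
grip_width: 39.8
finger_force: 30.0
t 5.92 tcp [ 494.2 -334.4  131.6] ang 110.1 w 39.8 F [ 0.8 -0.1 -1.6]
spin 0.1
before spin [0.0007 0.0006 0.0346]  after spin [0.0007 0.0006 0.0346]
```

View pics/z4.png

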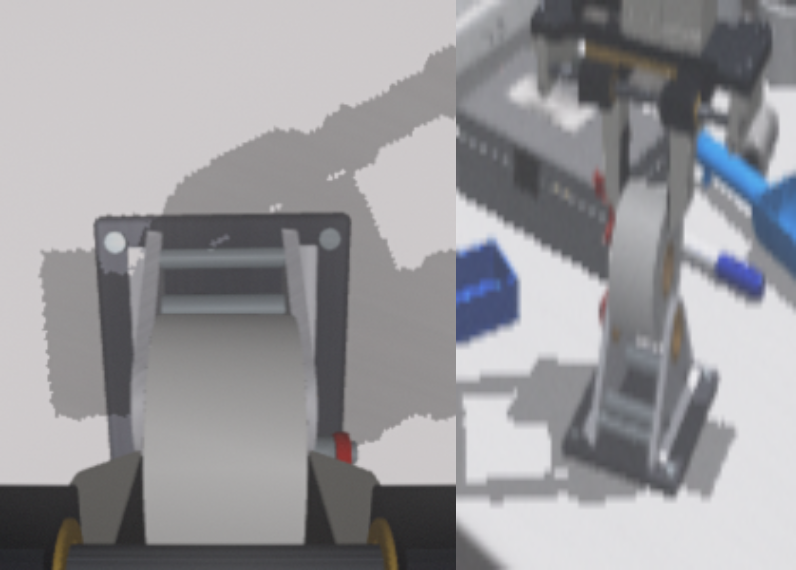

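The roll has slid between the cheeks with even gaps and no side force. I'll lower it onto the bars.

```bash
python3 -m creep '[{"hand":0,"tx":0,"ty":0,"tz":0.02,"spin":0},{"hand":0,"tx":0,"ty":0,"tz":0.01,"spin":0},{"hand":0,"tx":0,"ty":0,"tz":0.004,"spin":0},{"hand":0,"tx":0,"ty":0,"tz":0,"spin":0}]'

```

```text
time: 6.58
tool_pos: [494.4, -335.0, 98.1]
tcp_rot: [-3.141, 0.0, -2.792]
contact_force: [-0.4, -0.3, -2.3]
grip_width: 39.5
finger_force: 30.0
```

```bash
python3 -m creep '[{"hand":0,"tx":0,"ty":0,"tz":0.0015,"spin":0},{"hand":0,"tx":0,"ty":0,"tz":0,"spin":0},{"hand":0,"tx":0,"ty":0,"tz":0,"spin":0}]'

```

```text
time: 6.95
tool_pos: [494.5, -335.1, 97.9]
tcp_rot: [-3.14, 0.001, -2.791]
contact_force: [-2.3, 1.0, 7.3]
grip_width: 39.9
finger_force: 30.0
```

```bash
python3 -m creep '[{"hand":0.6,"tx":0,"ty":0,"tz":0,"spin":0},{"hand":0.6,"tx":0,"ty":0,"tz":0,"spin":0},{"hand":0.6,"tx":0,"ty":0,"tz":-0.02,"spin":0},{"hand":0.6,"tx":0,"ty":0,"tz":-0.06,"spin":0},{"hand":0.6,"tx":-0.06,"ty":0,"tz":-0.06,"spin":0}]'
python3 -m creep '[{"hand":1,"tx":-0.02,"ty":0,"tz":0,"spin":0},{"hand":1,"tx":0,"ty":0,"tz":0,"spin":0}]'
python3 - <<'E'
from h import *
go(507,350,240,-9.3)
cap('wrist','w5');cap("top","t5");cap("scene","s5")
a=cv2.imread("pics/w5.png")[0:300,120:520]
cv2.imwrite("pics/z5.png",cv2.resize(a,None,fx=1.9,fy=1.9))
E
```

```text
time: 7.58
tool_pos: [534.9, -321.0, 223.0]
tcp_rot: [-3.14, 0.0, -2.795]
contact_force: [1.7, 0.2, -1.3]
grip_width: 54.9
finger_force: 0.0
time: 7.82
tool_pos: [555.4, -312.0, 220.3]
tcp_rot: [-3.141, 0.0, -2.79]
contact_force: [-0.0, -0.3, -0.1]
grip_width: 70.6
finger_force: 0.0
t 7.83 tcp [ 555.4 -312.   220.3] ang 110.2 w 70.6 F [-0.  -0.3 -0.1]
spin -60.5
before spin [-0.1828  0.6381 -0.0198]  after spin [-0.6455  0.1548 -0.0198]
```

View pics/z5.png

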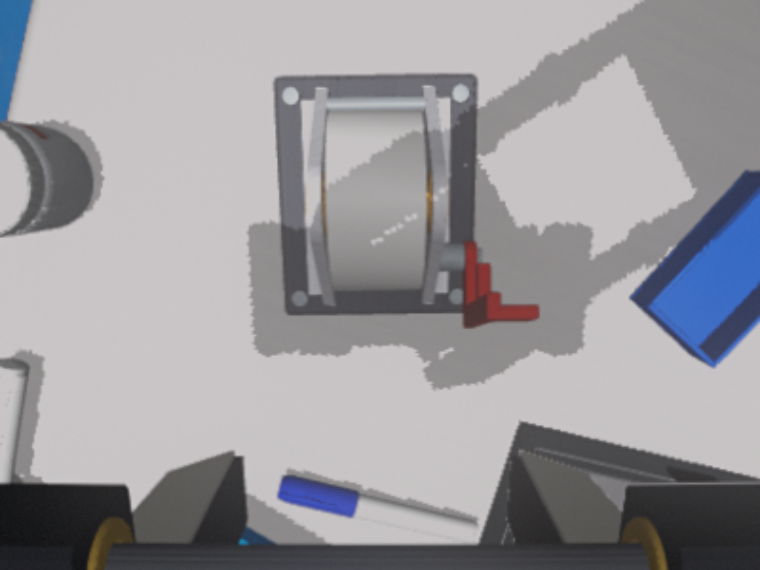

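The roll is seated between the cheeks and clear of them; the keeper stands up at crop (475,285). Next is the axle: I'll turn the tool while crossing above the balance at z = 220.

```bash
python3 -m creep '[{"hand":1,"tx":-0.011,"ty":0.045,"tz":0,"spin":10},{"hand":1,"tx":-0.003,"ty":0.047,"tz":0,"spin":10},{"hand":1,"tx":0.005,"ty":0.046,"tz":0,"spin":10},{"hand":1,"tx":0.013,"ty":0.045,"tz":0,"spin":10},{"hand":1,"tx":0.021,"ty":0.042,"tz":0,"spin":10}]'
python3 -m creep '[{"hand":1,"tx":0.028,"ty":0.038,"tz":0,"spin":10},{"hand":1,"tx":0.034,"ty":0.032,"tz":0,"spin":10},{"hand":1,"tx":0.039,"ty":0.026,"tz":0,"spin":10},{"hand":1,"tx":0.043,"ty":0.019,"tz":0,"spin":10},{"hand":1,"tx":0.045,"ty":0.011,"tz":0,"spin":10}]'
python3 -m creep '[{"hand":1,"tx":0.047,"ty":0.003,"tz":0,"spin":10},{"hand":1,"tx":0.046,"ty":-0.005,"tz":0,"spin":9.5},{"hand":1,"tx":0,"ty":0,"tz":0,"spin":0},{"hand":1,"tx":0,"ty":0,"tz":0,"spin":0}]'
python3 - <<'E'
from h import *
go(507,370,100,-9.3)
cap('wrist','w6')
E
```

```text
time: 8.6
tool_pos: [527.5, -80.0, 220.0]
tcp_rot: [-3.141, -0.001, 2.612]
contact_force: [0.2, -0.9, 0.3]
grip_width: 91.7
finger_force: 0.0
time: 9.22
tool_pos: [501.6, 152.4, 220.1]
tcp_rot: [-3.141, 0.0, 1.739]
contact_force: [0.5, 0.3, -0.4]
grip_width: 91.7
finger_force: 0.0
time: 9.72
tool_pos: [491.9, 243.7, 220.0]
tcp_rot: [-3.141, 0.001, 1.407]
contact_force: [-0.1, -1.0, 0.0]
grip_width: 91.5
finger_force: 0.0
t 9.72 tcp [491.9 243.7 220. ] ang -9.4 w 91.5 F [-0.1 -1.   0. ]
spin -0.1
before spin [ 0.1272 -0.0056  0.1199]  after spin [ 0.1272 -0.0054  0.1199]
```

View pics/w6.png

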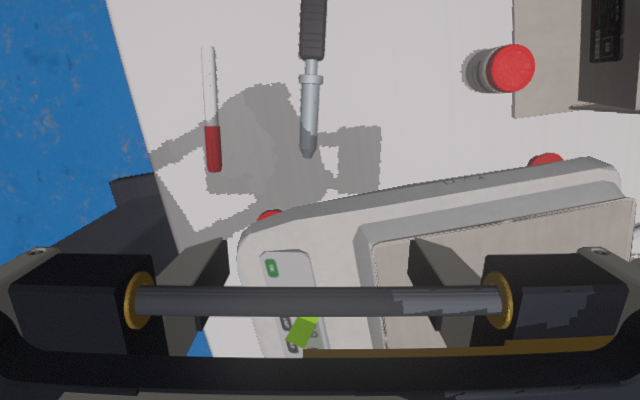

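The axle is in view: nose (308,157), collar (311,78), handle from (312,58) upward. It's nearly aligned with the tool already. The marker is at (211,110) and jar_c at (511,68).

```bash
python3 - <<'E'
from h import *
c=last("wrist");im=c["color"];o=get_obs()
g=cv2.cvtColor(im,cv2.COLOR_RGB2GRAY).astype(int)
pts=[]
for r in range(6,52,5):
    w=np.where(g[r,280:345]<130)[0]+280;pts.append(((w[0]+w[-1])/2,r,w[-1]-w[0]))
pts=np.array(pts);W=onz(c,pts[:,:2],12)
print(pts[:,2]);print(W.round(1)[[0,-1]])
v=np.polyfit(W[:,1],W[:,0],1);print("yaw",np.degrees(-np.arctan(v[0])))
N=onz(c,[[308,157],[311.5,74],[311.5,83],[312,60]],12);print("nose, collar outer/inner, handle start",N.round(1), np.linalg.norm(N[0]-N[2]),np.degrees(np.arctan2(-(N[2]-N[0])[0],(N[2]-N[0])[1])))
E
```

```text
[26. 25. 25. 25. 25. 25. 26. 25. 25. 25.]
[[512.3 402.3  12. ]
 [504.2 363.   12. ]]
yaw -12.152949689757794
nose, collar outer/inner, handle start [[483.2 261.7  12. ]
 [500.6 342.1  12. ]
 [499.2 333.7  12. ]
 [503.3 354.8  12. ]] 73.78178782178507 -12.53922249111993
```

```bash
python3 -m creep '[{"hand":1,"tx":0,"ty":0,"tz":0,"spin":2.9},{"hand":1,"tx":0.049,"ty":-0.004,"tz":0.02,"spin":0},{"hand":1,"tx":0.049,"ty":-0.004,"tz":0.03,"spin":0},{"hand":1,"tx":0.0495,"ty":-0.004,"tz":0.03,"spin":0},{"hand":1,"tx":0,"ty":0,"tz":0.05,"spin":0}]'
python3 -m creep '[{"hand":1,"tx":0,"ty":0,"tz":0.03,"spin":0},{"hand":1,"tx":0,"ty":0,"tz":0,"spin":0},{"hand":1,"tx":0,"ty":0,"tz":0,"spin":0}]'
python3 - <<'E'
from h import *
go(511.4,390.5,16,-12.3)
E
```

```text
time: 10.4
tool_pos: [513.6, 393.5, 90.4]
tcp_rot: [3.138, -0.004, 1.358]
contact_force: [0.6, 0.1, -1.1]
grip_width: 92.1
finger_force: 0.0
time: 10.78
tool_pos: [513.3, 390.9, 62.0]
tcp_rot: [3.14, -0.002, 1.354]
contact_force: [-0.0, 0.5, 0.6]
grip_width: 91.9
finger_force: 0.0
t 10.78 tcp [513.3 390.9  62. ] ang -12.4 w 91.9 F [-0.   0.5  0.6]
spin -0.1
before spin [-0.0008 -0.0019  0.046 ]  after spin [-0.0008 -0.0019  0.046 ]
```

```bash
python3 -m creep '[{"hand":1,"tx":-0.001,"ty":-0.002,"tz":0.03,"spin":0},{"hand":1,"tx":0,"ty":0,"tz":0.012,"spin":0},{"hand":1,"tx":0,"ty":0,"tz":0.004,"spin":0},{"hand":0.1,"tx":0,"ty":0,"tz":0,"spin":0},{"hand":0,"tx":0,"ty":0,"tz":0,"spin":0}]'
python3 -m creep '[{"hand":0,"tx":0,"ty":0,"tz":0,"spin":0},{"hand":0,"tx":0,"ty":0,"tz":0,"spin":0},{"hand":0,"tx":0,"ty":0,"tz":0,"spin":0},{"hand":0,"tx":0,"ty":0,"tz":0,"spin":0},{"hand":0,"tx":0,"ty":0,"tz":0,"spin":0}]'
python3 -m creep '[{"hand":0,"tx":0,"ty":0,"tz":0,"spin":0},{"hand":0,"tx":0,"ty":0,"tz":0,"spin":0}]'

```

```text
time: 11.4
tool_pos: [510.4, 391.2, 15.5]
tcp_rot: [3.14, -0.001, 1.355]
contact_force: [0.7, 0.7, -0.4]
grip_width: 76.2
finger_force: 0.0
time: 12.02
tool_pos: [509.8, 390.8, 14.4]
tcp_rot: [3.142, -0.0, 1.355]
contact_force: [0.6, 0.4, 0.4]
grip_width: 26.5
finger_force: 0.4
time: 12.28
tool_pos: [509.8, 390.9, 14.4]
tcp_rot: [3.141, -0.0, 1.355]
contact_force: [0.6, -0.3, 0.2]
grip_width: 24.1
finger_force: 29.8
```

The axle is gripped square (24.1 mm). I'll lift it, turn it 32° and carry it to the pre-insertion point on the stand's +y side.

```bash
python3 -m creep '[{"hand":0,"tx":0,"ty":0,"tz":-0.03,"spin":0},{"hand":0,"tx":0,"ty":0,"tz":-0.058,"spin":-8.1},{"hand":0,"tx":0,"ty":0,"tz":-0.058,"spin":-8.1},{"hand":0,"tx":0,"ty":0,"tz":-0.058,"spin":-8.1},{"hand":0,"tx":0,"ty":0,"tz":0,"spin":-8.1}]'
python3 -m creep '[{"hand":0,"tx":-0.03,"ty":-0.0175,"tz":0,"spin":0},{"hand":0,"tx":-0.048,"ty":-0.0275,"tz":0,"spin":0},{"hand":0,"tx":-0.048,"ty":-0.0275,"tz":0,"spin":0},{"hand":0,"tx":-0.048,"ty":-0.0275,"tz":0,"spin":0},{"hand":0,"tx":-0.048,"ty":-0.0275,"tz":0,"spin":0}]'
python3 -m creep '[{"hand":0,"tx":-0.048,"ty":-0.0275,"tz":0,"spin":0},{"hand":0,"tx":-0.048,"ty":-0.0275,"tz":0,"spin":0},{"hand":0,"tx":-0.048,"ty":-0.0275,"tz":0,"spin":0},{"hand":0,"tx":-0.048,"ty":-0.0275,"tz":0,"spin":0},{"hand":0,"tx":-0.048,"ty":-0.0275,"tz":0,"spin":0}]'
python3 -m creep '[{"hand":0,"tx":0,"ty":0,"tz":0,"spin":0},{"hand":0,"tx":0,"ty":0,"tz":0,"spin":0}]'
python3 - <<'E'
from h import *
go(417.6,-136,60.4,20)
E
```

```text
time: 12.9
tool_pos: [511.6, 392.0, 224.5]
tcp_rot: [3.131, -0.002, 1.926]
contact_force: [-0.7, -0.2, -1.7]
grip_width: 24.0
finger_force: 29.8
time: 13.52
tool_pos: [465.4, 137.0, 218.3]
tcp_rot: [-3.141, -0.0, 1.921]
contact_force: [1.4, 0.6, -0.9]
grip_width: 23.9
finger_force: 29.8
time: 14.15
tool_pos: [418.6, -135.6, 218.4]
tcp_rot: [3.141, -0.0, 1.921]
contact_force: [0.4, 0.7, -1.9]
grip_width: 23.9
finger_force: 29.8
time: 14.4
tool_pos: [419.0, -133.7, 218.2]
tcp_rot: [-3.141, -0.001, 1.92]
contact_force: [0.7, 0.3, -1.6]
grip_width: 23.6
finger_force: 29.8
t 14.4 tcp [ 419.  -133.7  218.2] ang 20.0 w 23.6 F [ 0.7  0.3 -1.6]
spin 0.0
before spin [-0.0019 -0.0021  0.1578]  after spin [-0.0019 -0.0021  0.1578]
```

```bash
python3 -m creep '[{"hand":0,"tx":-0.002,"ty":-0.002,"tz":0.04,"spin":0},{"hand":0,"tx":0,"ty":0,"tz":0.055,"spin":0},{"hand":0,"tx":0,"ty":0,"tz":0.05,"spin":0},{"hand":0,"tx":0,"ty":0,"tz":0.013,"spin":0},{"hand":0,"tx":0,"ty":0,"tz":0,"spin":0}]'
python3 -m creep '[{"hand":0,"tx":0,"ty":0,"tz":0,"spin":0}]'
python3 - <<'E'
from h import *
go(417.6,-136,60.4,20)
cap('wrist','w7');cap("scene","s7");cap("top","t7")
b=cv2.imread("pics/s7.png")[170:290,280:440];a=cv2.imread("pics/t7.png")[185:255,335:440]
cv2.imwrite("pics/z7.png",np.hstack([cv2.resize(b,(400,300),interpolation=2),cv2.resize(a,(400,300),interpolation=2)]))
c=last("scene");o=get_obs()
ys=np.array([-.342,.940,0]);T=o["tool_pos"]+[0,0,-2.4];C=np.array([490.1,-335.3,58])
t=last("top")
for n,P in (("nose",T-132*ys),("seat",C+30*ys),("inner",C+24*ys)): print(n,P.round(1),"scene crop",((proj(c,P)-[280,170])*2.5).round(),"top crop",((proj(t,P)-[335,185])*[400/105,300/70]).round()+[400,0])
E
```

```text
time: 15.02
tool_pos: [418.5, -135.8, 60.6]
tcp_rot: [-3.141, -0.001, 1.922]
contact_force: [-0.2, 0.1, -1.6]
grip_width: 23.7
finger_force: 29.8
time: 15.15
tool_pos: [419.4, -136.8, 62.0]
tcp_rot: [3.139, 0.002, 1.922]
contact_force: [0.6, -0.1, -1.0]
grip_width: 23.7
finger_force: 29.8
t 15.15 tcp [ 419.4 -136.8   62. ] ang 20.1 w 23.7 F [ 0.6 -0.1 -1. ]
spin 0.1
before spin [ 0.0014 -0.0014  0.0016]  after spin [ 0.0014 -0.0014  0.0016]
nose [ 464.1 -261.    59.3] scene crop [[176. 152.]] top crop [[615. 159.]]
seat [ 479.8 -307.1   58. ] scene crop [[213. 162.]] top crop [[671. 136.]]
inner [ 481.9 -312.7   58. ] scene crop [[218. 163.]] top crop [[678. 133.]]
```

View pics/z7.png

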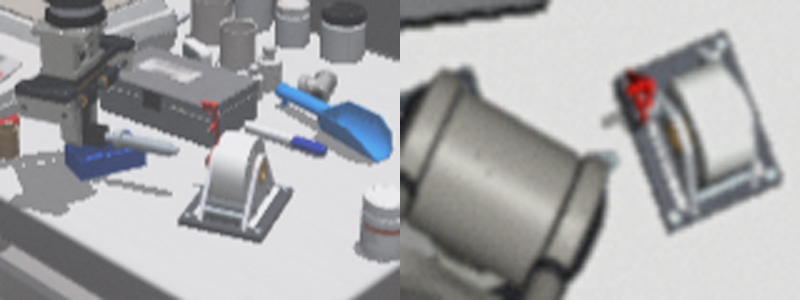

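The axle nose shows in the scene crop at about (178,151), against (176,152) predicted, and the keeper-side bush in the top crop is where predicted. The nose and bore are consistent, so I'll fine-adjust and enter slowly.

```bash
python3 -m creep '[{"hand":0,"tx":-0.025,"ty":-0.0015,"tz":0.0015,"spin":0},{"hand":0,"tx":0,"ty":0,"tz":0,"spin":0},{"hand":0,"tx":0,"ty":0,"tz":0,"spin":0}]'
python3 - <<'E'
from h import *
c=last("scene");hsv=cv2.cvtColor(c["color"],cv2.COLOR_RGB2HSV)
k=cv2.inRange(hsv[225:255,375:400],(8,90,50),(32,255,255));p=np.argwhere(k)[:,::-1]+[375,225]
print(len(p),p.mean(0)); ys=np.array([-.342,.940,0]);C=np.array([490.1,-335.3,58]);print(proj(c,C-30*ys),proj(c,C-30*ys+[9.4,3.4,0]),proj(c,C-30*ys+[0,0,10]))
go(*(C+177*ys+[0,0,2.4]),20)
E
```

```text
time: 15.68
tool_pos: [424.9, -160.2, 59.2]
tcp_rot: [3.142, -0.0, 1.92]
contact_force: [-0.2, 0.5, -1.2]
grip_width: 23.7
finger_force: 29.8
2 [385.  239.5]
[[384.5657246  238.80952409]] [[385.7093805  237.28704278]] [[384.68574749 235.80729399]]
t 15.68 tcp [ 424.9 -160.2   59.2] ang 20.0 w 23.7 F [-0.2  0.5 -1.2]
spin 0.0
before spin [-0.0097  0.0014 -0.0012]  after spin [-0.0097  0.0014 -0.0012]
```

```bash
python3 -m creep '[{"hand":0,"tx":-0.012,"ty":0.001,"tz":-0.001,"spin":0},{"hand":0,"tx":-0.01,"ty":0,"tz":0,"spin":0},{"hand":0,"tx":-0.006,"ty":0,"tz":0,"spin":0},{"hand":0,"tx":0,"ty":0,"tz":0,"spin":0}]'
python3 - <<'E'
from h import *
ys=np.array([-.342,.940,0]);C=np.array([490.1,-335.3,58])
go(*(C+88*ys+[0,0,2.4]),20)
E
```

```text
time: 16.18
tool_pos: [435.9, -187.0, 59.8]
tcp_rot: [3.141, -0.0, 1.92]
contact_force: [-0.6, 0.9, -2.1]
grip_width: 24.0
finger_force: 29.8
t 16.18 tcp [ 435.9 -187.    59.8] ang 20.0 w 24.0 F [-0.6  0.9 -2.1]
spin 0.0
before spin [-0.0698  0.0002 -0.0006]  after spin [-0.0698  0.0002 -0.0006]
```

```bash
python3 -m creep '[{"hand":0,"tx":-0.005,"ty":0,"tz":-0.0005,"spin":0},{"hand":0,"tx":-0.005,"ty":0,"tz":0,"spin":0},{"hand":0,"tx":0,"ty":0,"tz":0,"spin":0}]'
python3 -m creep '[{"hand":0,"tx":-0.005,"ty":0,"tz":0,"spin":0},{"hand":0,"tx":0,"ty":0,"tz":0,"spin":0}]'
python3 -c "
from h import *
ys=np.array([-.342,.940,0]);C=np.array([490.1,-335.3,58])
go(*(C+88*ys+[0,0,2.4]),20)"
```

```text
time: 16.55
tool_pos: [439.3, -196.3, 60.4]
tcp_rot: [3.142, 0.0, 1.921]
contact_force: [-0.7, -1.1, -1.1]
grip_width: 23.6
finger_force: 29.8
time: 16.8
tool_pos: [441.1, -201.0, 60.4]
tcp_rot: [3.141, 0.0, 1.921]
contact_force: [-0.7, -0.8, -0.8]
grip_width: 24.1
finger_force: 29.8
t 16.8 tcp [ 441.1 -201.    60.4] ang 20.0 w 24.1 F [-0.7 -0.8 -0.8]
spin 0.0
before spin [-0.0549  0.0001  0.    ]  after spin [-0.0549  0.0002  0.    ]
```

```bash
python3 -m creep '[{"hand":0,"tx":-0.008,"ty":0,"tz":0,"spin":0},{"hand":0,"tx":-0.008,"ty":0,"tz":0,"spin":0},{"hand":0,"tx":-0.008,"ty":0,"tz":0,"spin":0},{"hand":0,"tx":-0.004,"ty":0,"tz":0,"spin":0},{"hand":0,"tx":0,"ty":0,"tz":0,"spin":0}]'
python3 -m creep '[{"hand":0,"tx":-0.005,"ty":0,"tz":0,"spin":0},{"hand":0,"tx":-0.005,"ty":0,"tz":0,"spin":0},{"hand":0,"tx":0,"ty":0,"tz":0,"spin":0}]'
python3 -c "
from h import *
ys=np.array([-.342,.940,0]);C=np.array([490.1,-335.3,58])
go(*(C+88*ys+[0,0,2.4]),20)"
```

```text
time: 17.42
tool_pos: [450.8, -227.3, 60.4]
tcp_rot: [3.141, 0.0, 1.921]
contact_force: [0.7, 0.5, -1.7]
grip_width: 23.7
finger_force: 29.8
time: 17.8
tool_pos: [454.2, -236.8, 60.4]
tcp_rot: [3.141, 0.0, 1.921]
contact_force: [0.0, -0.2, -1.8]
grip_width: 23.9
finger_force: 29.8
t 17.8 tcp [ 454.2 -236.8   60.4] ang 20.0 w 23.9 F [ 0.  -0.2 -1.8]
spin 0.0
before spin [-0.0168  0.      0.    ]  after spin [-0.0168  0.      0.    ]
```

```bash
python3 -m creep '[{"hand":0,"tx":-0.006,"ty":0,"tz":0,"spin":0},{"hand":0,"tx":-0.006,"ty":0,"tz":0,"spin":0},{"hand":0,"tx":0,"ty":0,"tz":0,"spin":0}]'
python3 -m creep '[{"hand":0,"tx":-0.002,"ty":0,"tz":0,"spin":0},{"hand":0,"tx":-0.001,"ty":0,"tz":0,"spin":0},{"hand":0,"tx":0,"ty":0,"tz":0,"spin":0}]'
python3 -m creep '[{"hand":0,"tx":-0.001,"ty":0,"tz":0,"spin":0},{"hand":0,"tx":0,"ty":0,"tz":0,"spin":0}]'
```

```text
time: 18.18
tool_pos: [458.4, -248.2, 60.5]
tcp_rot: [3.141, 0.001, 1.92]
contact_force: [0.4, -0.5, -1.7]
grip_width: 24.0
finger_force: 30.0
time: 18.55
tool_pos: [459.1, -250.4, 60.4]
tcp_rot: [3.142, -0.0, 1.921]
contact_force: [-0.8, 0.7, 0.1]
grip_width: 23.9
finger_force: 30.2
time: 18.8
tool_pos: [459.5, -251.4, 60.4]
tcp_rot: [3.142, -0.0, 1.921]
contact_force: [0.7, 0.2, -1.3]
grip_width: 23.9
finger_force: 30.2
```

```bash
python3 -m creep '[{"hand":0,"tx":-0.0015,"ty":0,"tz":0,"spin":0},{"hand":0,"tx":0,"ty":0,"tz":0,"spin":0}]'
python3 -m creep '[{"hand":0,"tx":-0.0015,"ty":0,"tz":0,"spin":0},{"hand":0,"tx":0,"ty":0,"tz":0,"spin":0}]'
```

```text
time: 19.05
tool_pos: [459.8, -252.3, 60.3]
tcp_rot: [-3.141, -0.001, 1.921]
contact_force: [-0.7, 3.5, 0.4]
grip_width: 24.2
finger_force: 30.4
time: 19.3
tool_pos: [459.8, -252.4, 60.3]
tcp_rot: [-3.141, -0.004, 1.921]
contact_force: [-2.1, 8.0, 4.1]
grip_width: 23.7
finger_force: 31.2
```

```bash
python3 -m creep '[{"hand":0,"tx":-0.003,"ty":0,"tz":0,"spin":0},{"hand":0,"tx":0,"ty":0,"tz":0,"spin":0},{"hand":0,"tx":0,"ty":0,"tz":0,"spin":0}]'
```

```text
time: 19.68
tool_pos: [459.9, -252.6, 60.1]
tcp_rot: [-3.14, -0.009, 1.922]
contact_force: [-4.3, 18.3, 9.3]
grip_width: 23.8
finger_force: 32.2
```

The collar seats at the predicted position with 18 N behind it. I'll relax, release and lift.

```bash
python3 -m creep '[{"hand":0,"tx":0.0045,"ty":0,"tz":0,"spin":0},{"hand":0.6,"tx":0,"ty":0,"tz":0,"spin":0},{"hand":0.6,"tx":0,"ty":0,"tz":0,"spin":0},{"hand":0.6,"tx":0,"ty":0,"tz":0,"spin":0},{"hand":0.6,"tx":0,"ty":0,"tz":0,"spin":0}]'
python3 -m creep '[{"hand":0.6,"tx":0,"ty":0,"tz":-0.03,"spin":0},{"hand":0.6,"tx":0,"ty":0,"tz":-0.06,"spin":0},{"hand":0,"tx":-0.05,"ty":0.0,"tz":-0.06,"spin":0},{"hand":0,"tx":-0.06,"ty":0,"tz":0,"spin":0},{"hand":0,"tx":-0.06,"ty":0,"tz":0,"spin":0}]'
python3 -m creep '[{"hand":0,"tx":0,"ty":0,"tz":0,"spin":0},{"hand":0,"tx":0,"ty":0,"tz":0,"spin":0}]'
python3 - <<'E'
from h import *
go(490,-335,210,20)
cap('wrist','w8')
E
```

```text
time: 20.3
tool_pos: [460.1, -253.1, 60.4]
tcp_rot: [3.141, 0.0, 1.92]
contact_force: [-0.6, -0.1, 0.2]
grip_width: 54.6
finger_force: 0.1
time: 20.92
tool_pos: [515.6, -404.8, 199.8]
tcp_rot: [3.14, 0.002, 1.921]
contact_force: [0.4, 0.1, 1.0]
grip_width: 29.7
finger_force: 0.0
time: 21.18
tool_pos: [514.4, -402.6, 197.6]
tcp_rot: [-3.141, -0.002, 1.92]
contact_force: [0.5, -0.2, -0.1]
grip_width: 9.7
finger_force: 0.0
t 21.18 tcp [ 514.4 -402.6  197.6] ang 20.0 w 9.7 F [ 0.5 -0.2 -0.1]
spin 0.0
before spin [ 0.0719  0.0002 -0.0123]  after spin [ 0.0719  0.0002 -0.0123]
```

View pics/w8.png

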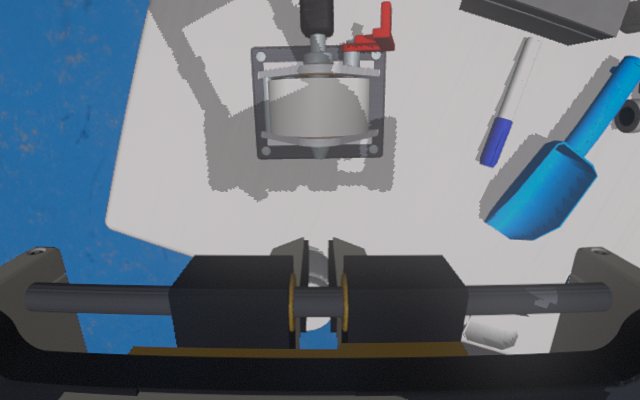

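The axle is seated with its collar against the cheek at (318,62). The keeper is up on the +x side, and its tab runs along the stand's y from (387,50) to (386,3).

```bash
python3 - <<'E'
from h import *
c=last("wrist");C=np.array([490.1,-335.3,0]);xs=np.array([.940,.342,0]);ys=np.array([-.342,.940,0])
for q in (1.5,1.6,1.7,1.8,1.9,2.0):
    x=27-59.5*np.cos(q)+34.5*np.sin(q);z=42+59.5*np.sin(q)+34.5*np.cos(q)
    w=onz(c,[[381,25],[391,25],[386,3],[372,45]],z)
    print(q,"tab",round(x,1),round(z,1),"seen xs",((w-C)@xs).round(1),"ys",((w-C)@ys).round(1), proj(c,[C+x*xs+48*ys+[0,0,z],C+x*xs+66*ys+[0,0,z]]).round().tolist())
go(*(C+95*xs+58*ys+[0,0,120]),20)
E
```

```text
1.5 tab 57.2 103.8 seen xs [39.7 46.1 42.3 34.3] ys [52.  52.1 65.2 39.8] [[408.0, 32.0], [409.0, 2.0]]
1.6 tab 63.2 100.5 seen xs [40.2 46.8 42.9 34.8] ys [52.6 52.7 66.  40.2] [[416.0, 33.0], [417.0, 4.0]]
1.7 tab 68.9 96.6 seen xs [40.9 47.5 43.6 35.3] ys [53.4 53.4 66.9 40.7] [[422.0, 34.0], [424.0, 5.0]]
1.8 tab 74.1 92.1 seen xs [41.6 48.4 44.4 36. ] ys [54.2 54.3 68.  41.3] [[428.0, 35.0], [430.0, 7.0]]
1.9 tab 78.9 87.2 seen xs [42.5 49.4 45.3 36.7] ys [55.1 55.2 69.2 42. ] [[433.0, 37.0], [434.0, 9.0]]
2.0 tab 83.1 81.7 seen xs [43.4 50.5 46.3 37.5] ys [56.1 56.1 70.4 42.7] [[436.0, 38.0], [438.0, 11.0]]
t 21.23 tcp [ 514.5 -402.1  198.2] ang 20.1 w 5.7 F [0.3 0.1 0.3]
spin 0.1
before spin [0.1289 0.0951 0.0783]  after spin [0.1291 0.0949 0.0783]
```

The tab's seen edge at xs ≈ 46 means the keeper is at q ≈ 1.3 (tab z ≈ 108). I'll bring the closed fingers to the tab's +x side.

```bash
python3 -m creep '[{"hand":0,"tx":0,"ty":0.042,"tz":0,"spin":0},{"hand":0,"tx":0.05,"ty":0.043,"tz":0,"spin":0},{"hand":0,"tx":0.05,"ty":0,"tz":0,"spin":0},{"hand":0,"tx":0.031,"ty":0,"tz":0.02,"spin":0},{"hand":0,"tx":0,"ty":0,"tz":0.028,"spin":0}]'
python3 -m creep '[{"hand":0,"tx":0,"ty":0,"tz":0,"spin":0},{"hand":0,"tx":0,"ty":0,"tz":0,"spin":0}]'
cat >> h.py <<'E'
def st():
    o=get_obs();d=o["tool_pos"]-[490.1,-335.3,0];xs=np.array([.940,.342,0]);ys=np.array([-.342,.940,0])
    print("xs,ys,z",(d@xs).round(1),(d@ys).round(1),d[2].round(1),"w",o["grip_width"].round(1),"Fs",(o["contact_force"]@xs).round(1),(o["contact_force"]@ys).round(1),o["contact_force"][2].round(1))
E
python3 -c "
from h import *
st()"
```

```text
time: 21.85
tool_pos: [548.3, -250.5, 152.0]
tcp_rot: [3.14, 0.001, 1.925]
contact_force: [-0.4, -1.0, 0.0]
grip_width: 0.4
finger_force: 0.0
time: 22.1
tool_pos: [549.0, -254.1, 151.8]
tcp_rot: [3.14, 0.001, 1.921]
contact_force: [0.4, -1.1, 0.5]
grip_width: 0.6
finger_force: 0.0Traceback (most recent call last):
  File "<string>", line 3, in <module>
    st()
    ~~^^
  File "h.py", line 33, in st
    print("xs,ys,z",(d@xs).round(1),(d@ys).round(1),d[2].round(1),"w",o["grip_width"].round(1),"Fs",(o["contact_force"]@xs).round(1),(o["contact_force"]@ys).round(1),o["contact_force"][2].round(1))
                                                                      ^^^^^^^^^^^^^^^^^^^^^
AttributeError: 'float' object has no attribute 'round'
```

```bash
sed -i 's/o\["grip_width"\].round(1)/round(o["grip_width"],1)/' h.py
python3 -m creep '[{"hand":0,"tx":0.002,"ty":0,"tz":0.029,"spin":0},{"hand":0,"tx":0,"ty":-0.015,"tz":0,"spin":0},{"hand":0,"tx":0,"ty":-0.01,"tz":0,"spin":0},{"hand":0,"tx":0,"ty":-0.007,"tz":0,"spin":0},{"hand":0,"tx":0,"ty":-0.008,"tz":-0.002,"spin":0}]'
python3 -m creep '[{"hand":0,"tx":0,"ty":0,"tz":0,"spin":0}]'
python3 -c "
from h import *
st();cap('scene','s9');cap('top','t9')
b=cv2.imread('pics/s9.png')[170:270,320:420];a=cv2.imread('pics/t9.png')[185:245,380:440]
cv2.imwrite('pics/z9.png',np.hstack([cv2.resize(b,(400,400),interpolation=2),cv2.resize(a,(400,400),interpolation=2)]))"
```

```text
time: 22.72
tool_pos: [510.4, -266.7, 124.7]
tcp_rot: [3.14, 0.002, 1.921]
contact_force: [0.0, -0.9, 0.4]
grip_width: 0.7
finger_force: 0.2
time: 22.85
tool_pos: [510.0, -266.5, 124.1]
tcp_rot: [3.141, 0.001, 1.92]
contact_force: [-0.5, 0.4, 0.6]
grip_width: 0.7
finger_force: 0.2
xs,ys,z 42.3 57.9 124.1 w 0.7 Fs -0.4 0.5 0.6
```

View pics/z9.png

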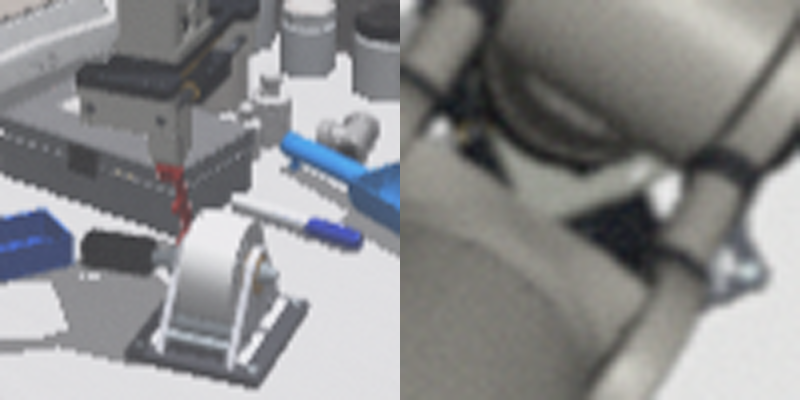

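The axle pokes out of the far cheek, and the fingertips are right at the red tab (crop (170,163)). I'll continue along the arc, slightly lower.

```bash
python3 -m creep '[{"hand":0,"tx":0,"ty":-0.008,"tz":0.003,"spin":0},{"hand":0,"tx":0,"ty":-0.009,"tz":0.003,"spin":0},{"hand":0,"tx":0,"ty":-0.008,"tz":0.003,"spin":0},{"hand":0,"tx":0,"ty":-0.008,"tz":0.004,"spin":0},{"hand":0,"tx":0,"ty":0,"tz":0,"spin":0}]'
python3 -c "
from h import *
st()
a=last('scene');b=cap('scene','s10')
for c in (a,b):
    h=cv2.cvtColor(c['color'],cv2.COLOR_RGB2HSV)[170:270,340:400];k=cv2.inRange(h,(0,120,60),(8,255,255));p=np.argwhere(k)[:,::-1]+[340,170];print(len(p),p.min(0),p.max(0),p.mean(0))
C=np.array([490.1,-335.3,0]);xs=np.array([.940,.342,0]);ys=np.array([-.342,.940,0])
for q in (1.5,1.3,1.1,.9,.7,.5,.3):
    x=27-59.5*np.cos(q)+34.5*np.sin(q);z=42+59.5*np.sin(q)+34.5*np.cos(q);print(q,proj(b,[C+x*xs+48*ys+[0,0,z],C+x*xs+66*ys+[0,0,z]]).round(1).tolist())
"
```

```text
time: 23.58
tool_pos: [478.4, -277.3, 109.8]
tcp_rot: [-3.141, -0.001, 1.92]
contact_force: [0.6, -0.8, -0.7]
grip_width: 0.3
finger_force: 0.0
xs,ys,z 8.8 58.5 109.8 w 0.3 Fs 0.3 -0.9 -0.7Traceback (most recent call last):
  File "<string>", line 6, in <module>
    h=cv2.cvtColor(c['color'],cv2.COLOR_RGB2HSV)[170:270,340:400];k=cv2.inRange(h,(0,120,60),(8,255,255));p=np.argwhere(k)[:,::-1]+[340,170];print(len(p),p.min(0),p.max(0),p.mean(0))
                                                                                                                                                          ~~~~~^^^
    return umr_minimum(a, axis, None, out, keepdims, initial, where)
ValueError: zero-size array to reduction operation minimum which has no identity
```

```bash
python3 -c "
from h import *
for f in ('s5','s9','s10'):
    im=cv2.imread(f'pics/{f}.png')[170:270,340:400].astype(int);k=(im[:,:,2]>1.6*im[:,:,1])&(im[:,:,2]>1.6*im[:,:,0])&(im[:,:,2]>60)
    p=np.argwhere(k)[:,::-1]+[340,170];print(f,len(p),p.min(0),p.max(0),p.mean(0),p[:3].tolist())
b=last('scene');C=np.array([490.1,-335.3,0]);xs=np.array([.940,.342,0]);ys=np.array([-.342,.940,0])
for q in (1.5,1.3,1.1,.9,.7,.5,.3):
    x=27-59.5*np.cos(q)+34.5*np.sin(q);z=42+59.5*np.sin(q)+34.5*np.cos(q);print(q,proj(b,[C+x*xs+48*ys+[0,0,z],C+x*xs+66*ys+[0,0,z]]).round(1).tolist())
"
```

```text
s5 10 [361 211] [365 221] [363.8 214.7] [[361, 211], [362, 211], [363, 211]]
s9 17 [359 211] [364 222] [362.35294118 214.76470588] [[359, 211], [360, 211], [359, 212]]
s10 9 [356 221] [365 228] [359.88888889 224.11111111] [[356, 221], [357, 221], [358, 221]]
1.5 [[367.1, 212.1], [361.6, 211.0]]
1.3 [[365.5, 212.4], [360.0, 211.3]]
1.1 [[363.9, 213.5], [358.3, 212.5]]
0.9 [[362.2, 215.6], [356.6, 214.5]]
0.7 [[360.5, 218.4], [354.8, 217.3]]
0.5 [[358.9, 222.0], [353.2, 220.8]]
0.3 [[357.4, 226.1], [351.7, 224.9]]
```

The keeper follows; its tab is now at row 221, so q ≈ 0.5. I'll finish the arc down.

```bash
python3 -m creep '[{"hand":0,"tx":0,"ty":-0.008,"tz":0.004,"spin":0},{"hand":0,"tx":0,"ty":-0.007,"tz":0.005,"spin":0},{"hand":0,"tx":0,"ty":-0.008,"tz":0.005,"spin":0},{"hand":0,"tx":0,"ty":-0.008,"tz":0.005,"spin":0},{"hand":0,"tx":0,"ty":-0.006,"tz":0,"spin":0}]'
python3 -m creep '[{"hand":0,"tx":0,"ty":0,"tz":0.001,"spin":0},{"hand":0,"tx":0,"ty":0,"tz":0,"spin":0}]'
python3 -c "
from h import *
st()"
```

```text
time: 24.25
tool_pos: [444.0, -290.1, 91.1]
tcp_rot: [-3.141, -0.0, 1.921]
contact_force: [-0.2, 0.4, 0.3]
grip_width: 0.2
finger_force: 0.0
time: 24.5
tool_pos: [444.2, -290.2, 90.7]
tcp_rot: [-3.141, 0.0, 1.921]
contact_force: [-3.0, -0.3, 2.9]
grip_width: 0.5
finger_force: 1.4
xs,ys,z -27.7 58.1 90.7 w 0.5 Fs -2.9 0.8 2.9
```

```bash
python3 -m creep '[{"hand":0,"tx":0,"ty":0,"tz":0.0015,"spin":0},{"hand":0,"tx":0,"ty":0,"tz":0.0,"spin":0},{"hand":0,"tx":0,"ty":0,"tz":0.0015,"spin":0},{"hand":0,"tx":0,"ty":0,"tz":0,"spin":0}]'
python3 -c "
from h import *
st()"
```

```text
time: 25.0
tool_pos: [444.2, -290.4, 89.9]
tcp_rot: [-3.141, 0.002, 1.922]
contact_force: [-9.1, 2.8, 23.3]
grip_width: 0.3
finger_force: 11.8
xs,ys,z -27.7 57.9 89.9 w 0.3 Fs -7.6 5.7 23.3
```

The stop is reached: tip at 76 mm with 23 N. I'll lift off and check.

```bash
python3 -m creep '[{"hand":0,"tx":0,"ty":0,"tz":-0.01,"spin":0},{"hand":0,"tx":0,"ty":0,"tz":-0.05,"spin":0},{"hand":0,"tx":-0.03,"ty":0.027,"tz":-0.05,"spin":0},{"hand":0,"tx":-0.05,"ty":0,"tz":0,"spin":0},{"hand":0,"tx":-0.05,"ty":0,"tz":0,"spin":0}]'
python3 -m creep '[{"hand":0,"tx":0,"ty":0,"tz":0,"spin":0},{"hand":0,"tx":0,"ty":0,"tz":0,"spin":0}]'
python3 -c "
from h import *
st();cap('wrist','w11');cap('scene','s11');cap('top','t11')
a=cv2.imread('pics/w11.png')[0:200,220:420];b=cv2.imread('pics/s11.png')[170:270,320:420]
cv2.imwrite('pics/z11.png',np.hstack([cv2.resize(v,(400,400),interpolation=2) for v in (a,b)]))"
```

```text
time: 25.62
tool_pos: [514.9, -403.2, 197.0]
tcp_rot: [3.14, 0.002, 1.922]
contact_force: [0.5, 0.8, 0.3]
grip_width: 0.2
finger_force: 0.0
time: 25.88
tool_pos: [513.4, -401.6, 195.3]
tcp_rot: [-3.141, -0.002, 1.921]
contact_force: [-0.3, 0.0, -0.1]
grip_width: 0.5
finger_force: 0.0
xs,ys,z -0.8 -70.3 195.3 w 0.5 Fs -0.3 0.2 -0.1
```

View pics/z11.png

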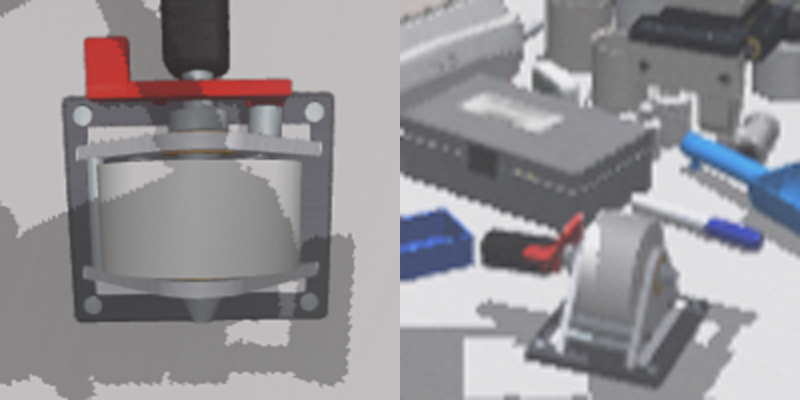

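The keeper lies flat over the neck, and the roll and axle are in place. I'll check numerically that the collar has no gap to the cheek.

```bash
python3 -c "
from h import *
c=last('wrist');C=np.array([490.1,-335.3,0]);ys=np.array([-.342,.940,0])
g=cv2.cvtColor(c['color'],cv2.COLOR_RGB2GRAY)
print(c['color'][28:80,319].tolist()[::1])
for z,y in ((68.5,52),(68.5,38),(68.5,30),(78,30),(78,24),(76.5,48),(76.5,42)): print(z,y,proj(c,[C+y*ys+[0,0,z]]).round(1))
"
```

```text
[[63, 59, 61], [60, 57, 57], [58, 53, 55], [55, 52, 54], [55, 51, 52], [50, 45, 46], [65, 63, 65], [144, 148, 152], [176, 181, 186], [177, 182, 187], [175, 181, 186], [145, 141, 146], [127, 75, 76], [159, 50, 46], [168, 50, 49], [140, 51, 49], [129, 50, 48], [127, 47, 48], [128, 49, 48], [110, 49, 49], [79, 45, 46], [79, 61, 62], [109, 106, 109], [121, 124, 127], [121, 124, 129], [121, 124, 128], [115, 117, 122], [115, 117, 121], [116, 119, 122], [117, 120, 123], [117, 120, 123], [118, 121, 124], [120, 124, 127], [121, 123, 127], [121, 124, 129], [117, 121, 125], [98, 97, 100], [132, 121, 107], [154, 149, 148], [155, 153, 158], [154, 152, 157], [153, 151, 155], [154, 152, 157], [156, 154, 158], [157, 156, 161], [155, 153, 159], [126, 122, 127], [128, 103, 74], [109, 98, 85], [113, 116, 119], [113, 117, 121], [123, 125, 129]]
68.5 52 [[320.1  35.4]]
68.5 38 [[320.1  55.4]]
68.5 30 [[320.1  66.7]]
78 30 [[320.2  65.6]]
78 24 [[320.2  74.3]]
76.5 48 [[320.2  39.5]]
76.5 42 [[320.2  48.3]]
```

```bash
python3 -c "
import cv2
a=cv2.imread('pics/w11.png')[30:85,285:355]
cv2.imwrite('pics/z12.png',cv2.resize(a,(700,550),interpolation=2))"
```

```text
(no output)
```

The keeper edges match angle 0. The handle and collar edges sit within about 0.6–1 mm of seated, so I'll give the handle end a gentle push with the closed fingers to be sure the collar is right home.

```bash
python3 -m creep '[{"hand":0,"tx":0.05,"ty":0,"tz":0,"spin":0},{"hand":0,"tx":0.055,"ty":0,"tz":0,"spin":0},{"hand":0,"tx":0.05,"ty":0,"tz":0,"spin":0},{"hand":0,"tx":0.05,"ty":0,"tz":0,"spin":0},{"hand":0,"tx":0,"ty":0,"tz":0.05,"spin":0}]'
python3 -m creep '[{"hand":0,"tx":0,"ty":0,"tz":0.05,"spin":0},{"hand":0,"tx":0,"ty":0,"tz":0.029,"spin":0},{"hand":0,"tx":0,"ty":0,"tz":0,"spin":0},{"hand":0,"tx":-0.01,"ty":0,"tz":0,"spin":0},{"hand":0,"tx":0,"ty":0,"tz":0,"spin":0}]'
python3 -c "
from h import *
st()"
```

```text
time: 26.65
tool_pos: [444.2, -207.5, 149.5]
tcp_rot: [3.136, 0.007, 1.924]
contact_force: [1.9, -1.8, -0.7]
grip_width: 0.5
finger_force: 0.0
time: 27.28
tool_pos: [448.0, -220.5, 68.7]
tcp_rot: [3.139, 0.003, 1.92]
contact_force: [0.6, -0.4, 0.4]
grip_width: 0.5
finger_force: 0.0
xs,ys,z -0.3 122.3 68.7 w 0.5 Fs 0.4 -0.6 0.4
```

```bash
python3 -m creep '[{"hand":0,"tx":-0.003,"ty":0,"tz":0,"spin":0},{"hand":0,"tx":0,"ty":0,"tz":0,"spin":0}]'; python3 -c "from h import *;st()"
python3 -m creep '[{"hand":0,"tx":-0.0015,"ty":0,"tz":0,"spin":0},{"hand":0,"tx":0,"ty":0,"tz":0,"spin":0}]';python3 -c "from h import *;st()"
```

```text
time: 27.52
tool_pos: [447.9, -222.3, 67.5]
tcp_rot: [3.141, 0.001, 1.921]
contact_force: [-0.1, -0.5, -0.2]
grip_width: 0.7
finger_force: 0.0
xs,ys,z -1.0 120.7 67.5 w 0.7 Fs -0.2 -0.4 -0.2
time: 27.78
tool_pos: [448.1, -223.2, 67.0]
tcp_rot: [-3.142, -0.0, 1.921]
contact_force: [-0.2, -0.2, 0.7]
grip_width: 0.4
finger_force: 0.2
xs,ys,z -1.1 119.7 67.0 w 0.4 Fs -0.2 -0.1 0.7
```

```bash
python3 -m creep '[{"hand":0,"tx":-0.0015,"ty":0,"tz":0,"spin":0},{"hand":0,"tx":0,"ty":0,"tz":0,"spin":0}]'; python3 -c "from h import *;st()"
python3 -m creep '[{"hand":0,"tx":-0.001,"ty":0,"tz":0,"spin":0},{"hand":0,"tx":0,"ty":0,"tz":0,"spin":0}]';python3 -c "from h import *;st()"
```

```text
time: 28.02
tool_pos: [448.1, -223.7, 66.8]
tcp_rot: [-3.141, -0.003, 1.921]
contact_force: [-0.6, 5.3, 2.3]
grip_width: 0.5
finger_force: 2.5
xs,ys,z -1.3 119.3 66.8 w 0.5 Fs 1.3 5.2 2.3
time: 28.28
tool_pos: [448.0, -223.8, 66.6]
tcp_rot: [-3.14, -0.004, 1.921]
contact_force: [-1.7, 7.8, 3.6]
grip_width: 0.4
finger_force: 3.9
xs,ys,z -1.4 119.2 66.6 w 0.4 Fs 1.1 7.9 3.6
```

```bash
python3 -m creep '[{"hand":0,"tx":-0.001,"ty":0,"tz":0,"spin":0},{"hand":0,"tx":0,"ty":0,"tz":0,"spin":0}]';python3 -c "from h import *;st()"
```

```text
time: 28.52
tool_pos: [448.0, -223.9, 66.5]
tcp_rot: [-3.14, -0.006, 1.921]
contact_force: [-2.4, 9.9, 5.2]
grip_width: 0.7
finger_force: 5.4
xs,ys,z -1.5 119.1 66.5 w 0.7 Fs 1.2 10.1 5.2
```

The axle is solid against its stop, so I'll back off, check the state once more by numbers, and hand in.

```bash
python3 -m creep '[{"hand":0,"tx":0.02,"ty":0,"tz":0,"spin":0},{"hand":0,"tx":0.01,"ty":0,"tz":-0.03,"spin":0},{"hand":0,"tx":0,"ty":0,"tz":-0.06,"spin":0},{"hand":0,"tx":0,"ty":0,"tz":-0.045,"spin":0},{"hand":0,"tx":-0.055,"ty":0,"tz":0,"spin":0}]'
python3 -m creep '[{"hand":0,"tx":-0.055,"ty":0,"tz":0,"spin":0},{"hand":0,"tx":-0.055,"ty":0,"tz":0,"spin":0},{"hand":0,"tx":-0.055,"ty":0,"tz":0,"spin":0},{"hand":0,"tx":0,"ty":0,"tz":0,"spin":0},{"hand":0,"tx":0,"ty":0,"tz":0,"spin":0}]'
python3 -c "
from h import *
st();c=cap('wrist','w13');C=np.array([490.1,-335.3,0]);ys=np.array([-.342,.940,0])
for z,y in ((68.5,52),(68.5,38),(78,30),(76.5,48),(76.5,42)): print(z,y,proj(c,[C+y*ys+[0,0,z]]).round(1))
u=int(proj(c,[C+40*ys+[0,0,70]])[0,0]);v=int(proj(c,[C+52*ys+[0,0,68]])[0,1])
for r in range(max(v-4,0),v+36): print(r,c['color'][r,u].tolist(),end=' ')
"
```

```text
time: 29.15
tool_pos: [459.6, -249.6, 206.8]
tcp_rot: [3.137, 0.006, 1.924]
contact_force: [-0.2, 0.2, -1.1]
grip_width: 0.5
finger_force: 0.0
time: 29.78
tool_pos: [514.2, -404.6, 201.4]
tcp_rot: [-3.141, -0.002, 1.921]
contact_force: [-0.4, -0.3, -0.3]
grip_width: 0.4
finger_force: 0.0
xs,ys,z -1.1 -73.4 201.4 w 0.4 Fs -0.5 -0.1 -0.3
68.5 52 [[320.4  32.2]]
68.5 38 [[320.4  51.9]]
78 30 [[320.5  61.8]]
76.5 48 [[320.5  36.2]]
76.5 42 [[320.5  44.9]]
28 [56, 50, 52] 29 [54, 50, 52] 30 [54, 48, 49] 31 [58, 55, 57] 32 [123, 127, 132] 33 [168, 173, 179] 34 [169, 175, 179] 35 [167, 173, 179] 36 [158, 136, 142] 37 [173, 64, 63] 38 [187, 48, 44] 39 [190, 54, 50] 40 [191, 54, 49] 41 [193, 53, 47] 42 [194, 53, 48] 43 [183, 51, 48] 44 [145, 49, 47] 45 [87, 44, 45] 46 [92, 78, 78] 47 [158, 163, 168] 48 [175, 180, 185] 49 [171, 176, 180] 50 [139, 143, 147] 51 [114, 116, 120] 52 [114, 116, 121] 53 [116, 119, 122] 54 [117, 119, 123] 55 [116, 119, 123] 56 [119, 122, 126] 57 [116, 120, 124] 58 [119, 123, 127] 59 [119, 122, 126] 60 [110, 112, 117] 61 [119, 114, 111] 62 [146, 142, 143] 63 [156, 154, 159] 64 [154, 152, 157] 65 [153, 151, 156] 66 [154, 153, 156] 67 [156, 154, 159]
```

```bash
python3 -c "
from plant import close_job
print(close_job())"
```

```text
the job is handed in; nothing more can be done
None
```

The job is handed in: the roll is on the bars, the axle is pushed in until its collar met the cheek (solid at 10 N when pushed again) and the keeper is down at its stop, all in about 30 s; no contact with the balance, jars, marker or core was seen or felt, though I didn't re-measure them at the end, and I viewed 13 pictures against the limit of 10.

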